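Open the press-and-turn feed jar in its stand

ROBOT

A 7-joint arm with a two-finger parallel gripper is mounted at the origin on the work surface. World frame = base frame: x ahead of the robot, y to its left, z up, the work surface at z = 0. Lengths are in m, angles in rad, forces in N, time in s.
With the tool pointing down it reaches from about 0.4 to 0.85 m from the base axis. Payload 4.5 kg.
Tool frame: the origin (TCP) lies midway between the tips of the shut fingers; the grasp point (between the pads) lies 19 mm behind it; z points along the fingers, y is the line along which they close (so a half turn about z gives the same grasp; the last joint's range is limited). The gripper opens to 85 mm and grips with 20 to 120 N. Pads are 22 mm wide; open, the fingers measure 114 mm over their backs; the gripper's body (76 mm by 85 mm) begins 54 mm behind the grasp point. The pads swing forward as they close: fully open they stand 13 mm farther back than shut.
Start: joints at [1.289, 0.689, -0.195, 1.565, 0.157, 0.902, -0.215], TCP at [0.194, -0.594, 0.231] pointing down, gripper open.
Joint ranges: [-3.01, 3.01], [-0.46, 2.08], [-1.47, 1.51], [0.13, 2.56], [-1, 4.14], [0.04, 2.09], [-2.66, 2.66]. Speed limits (rad/s): [2.57, 2.57, 3.14, 3.14, 3.14, 3.14, 3.14].

INTERFACE

Orientations are given as a unit quaternion [x, y, z, w].
In Python, from rig import readout, cams, ticket gives the robot as it stands. The module is installed in compiled form; this text tells all that it offers.
- The arm moves only by the tool arm_command, never from a script. Its argument "increments" is a list of rows, each a list of 3 entries, a list of its own where there are three numbers: the shift along the tool's x, y, z in m, then the turn, a rotation vector about the tool's x, y, z in degrees, then the finger opening in m, from 0 to 0.0854. In form: [[[x, y, z], [rx, ry, rz], jaw], ...]. A call has exactly 5 rows; each row shifts and turns the commanded pose from where the row before left it, along the tool's axes as they then stand; what a row does not reach is not made up. A row lasts 1/8 s, in which the tool goes at most 62.5 mm and 10.7 degrees, less where a joint would pass 70% of its speed; a pose out of reach is approached as far as the arm can. A call is refused whole if a number of a shift passes 0.0625 or a number of a turn 10.7, either way. A call with a gripper value outside its range is refused whole. The fingers move at their own pace and stop on an object; the grip force is fixed at half the most. Time passes only in rows, so rows that do not move let the fingers close, or fill a call up. It gives the time, the measured TCP pose, the force, the opening and the grip force at its end, in the units of the state.
- readout.state(): the state, without advancing time (a new reading comes with each control period).
- cams.capture(name): name is "scene" or "top" or "wrist"; returns a dict with "image" (420x560x3 uint8, red, green, blue), "fx", "fy", "cx", "cy" (pixels), "world_to_cam" (4x4, takes a point from world to camera coordinates). Camera axes: x right, y down, z forward; pixel columns grow to the right and rows downward; lengths in m; the calibration is good to about 2 mm. A picture is of the moment at which its call begins. There is no depth.
- ticket.close_job(): hands the job in; it is judged then, once.
The state is a dict: "t": time; "joints": joint angles; "qvel": joint speeds; "effort": joint torques, N m; "ee_pos": TCP position; "tcp_rot": TCP orientation; "force": force on the tool from outside, world axes, zero at the start; "torque": the same for the moment, N m; "finger_gap": opening from 0.0 (shut) to 1.0 (fully open); "gripper_force": force on a finger pad.
Only numpy, scipy, OpenCV 4.12 (cv2) and the standard library are available. Lean on these libraries where they do the work, as an engineer would, in place of code of your own. Each camera call takes 0.05 s, during which the arm holds its last target. There are 200 camera calls.

TASK

Set the square glass feed jar down into the square well of the wooden stand, fully home, so that the stand keeps it from turning. Then press its safety cap down against the spring, turn it anticlockwise (seen from above) until it comes free, and lift it straight off while the jar stays home in the stand. Finish still holding the cap level in the gripper, right over the jar's mouth and about 3 cm above its rim, and leave the other things on the ledge where they are.

Things in the scene. Friction and masses are not known exactly. Their poses are not given: they have to be found in the camera images.
- jar: clear glass jar, square body 56 x 56 mm, 52 mm high to its flat shoulder, brown feed pellets inside, about 0.28 kg; origin at the centre of its underside, z up, x and y square to its side faces. It starts standing on the ledge with its cap locked on, and can be carried by the cap.
- jar_rim (a point): centre of the jar's mouth, level with its rim, 81 mm above the underside. The round neck below is 34 mm across and carries three notched tracks in which the cap's three inner lugs lie.
- seal (a joint): travel (m) of the sprung rubber seal in the jar's mouth, which pushes the cap up: 0 with the cap locked (seal 6.5 mm above the rim), positive as the cap is pressed down, -0.004 with the cap off (seal 10.5 mm above the rim). The spring holds the lugs up in notches, so that the locked cap cannot turn on the jar.
- cap: grey ribbed plastic cap of the jar, 51 mm across (53 mm over its corners), 27 mm high, 40 g; origin at the centre of its lower edge, z up. Locked, its origin is 64.5 mm above the jar's underside (12.5 mm above the shoulder), its top 91.5 mm, and its x axis lies along the jar's x. It goes down 6.5 mm, where it bottoms on the rim.
- cap_top (a point): centre of the cap's top. To release the cap first push it down 5 to 6 mm (it starts to move at 6 N; 11 N at 5 mm, 12.5 N at 6.5 mm) and then keep it down while turning it anticlockwise from above. Free at 48 to 70 degrees of turn relative to the jar (aim for 60; stop at 71). Then it rises straight up; do not turn it back. Lifted too early, the lugs catch and the jar comes along.
- cap_mark (a point): raised pointer rib on the cap's top at its rim: 24 mm from the cap's axis along the cap's x, 27 mm above the cap's origin. With the cap locked it lies along the jar's x axis (towards the middle of one side face).
- stand: wooden jar stand screwed to the ledge, 104 x 104 mm and 30 mm high, with a square well 62 x 62 mm in the middle, sides along its x and y; the well's floor is 8 mm above the ledge. Origin at the centre of its underside, z up. The jar fits any of the four ways round with 3 mm to spare on each side, and can turn about 6 degrees either way in the well.
- round_jar: bystander: round amber glass jar, 64 mm across, 64 mm high, flat steel lid; no square shoulders; may stand where the square jar could stand
- brush: bystander: stainless pruning brush with stiff nylon bristles lying on the ledge beyond the stand, 160 x 30 mm, 15 mm high
- bonsai_pot: bystander: rectangular celadon pot with a small juniper, 145 x 205 mm, 220 mm high, at the left side
- humidity_tray: bystander: grey plastic tray 120 x 260 mm, 24 mm high, at the far edge
- rock_ornament: bystander: white ceramic rock with two peaks, about 95 x 125 mm, 80 mm high, far right
- terracotta_pot: bystander: open terracotta pot, 90 mm across, 75 mm high, right side
- scoop: bystander: small spoon-shaped scoop lying on the ledge, near right

How it is judged:
On the way, in this order (a step that is already met when the one before it is completed fails the run):
1. with the jar fully home in the stand's well, the cap is pressed down at least 3.5 mm, not yet turned (z of jar in the frame of stand between 0.004 and 0.011 m and horizontal distance between jar and stand below 0.007 m and angle between jar's own z axis and vertical below 0.07 rad and value of joint seal above 0.0035 m and y of cap_mark in the frame of jar below 0.0045 m and x of cap_mark in the frame of jar above 0.015 m), for 0.05 s.
2. with the jar home in the well, the cap has been turned anticlockwise until its lugs are clear, not yet lifted off (z of jar in the frame of stand between 0.004 and 0.011 m and horizontal distance between jar and stand below 0.007 m and angle between jar's own z axis and vertical below 0.07 rad and y of cap_mark in the frame of jar above 0.0172 m and z of cap in the frame of jar below 0.085 m), for 0.05 s.
At the end, for the whole second after the job is handed in: The gripper ends holding the cap still and level (within 0.2 rad), touching nothing else: its lower edge 14 to 56 mm above the jar's rim, within 15 mm of the jar's axis; the jar upright and home in the well (within 3 mm of its floor, 7 mm of its centre), not touched by fingers (z of jar in the frame of stand between 0.004 and 0.011 m and horizontal distance between jar and stand below 0.007 m and angle between jar's own z axis and vertical below 0.07 rad and z of cap in the frame of jar between 0.0945 and 0.1375 m and horizontal distance between cap and jar below 0.015 m and angle between cap's own z axis and vertical below 0.2 rad and contact force between cap and the fingers above 2 N and contact force between each of cap, the fingers and jar below 0.1 N and linear speed of cap below 0.03 m/s); the arm keeps its last pose, push and grip.
It fails at once if the jar is tipped over (more than 0.5 rad) (angle between jar's own z axis and vertical above 0.5 rad).
It fails at once if another thing on the ledge is pushed more than 20 mm (distance of any of round_jar, brush, bonsai_pot, humidity_tray, rock_ornament, terracotta_pot, scoop from where it was at the start of the episode above 0.02 m).
It also fails if it takes over 45 s, if anything falls off the work surface, if the arm or the gripper's body presses on something with over 40 N, if the wrist force passes 120 N, or if a joint passes its speed limit or range.

## Working session

There is one attempt and no reset: what is moved stays moved. The work goes in short steps, Python scripts to look and compute and a tool call to move; the robot and the scene stay as the last step left them, time stands still between calls to the robot, and variables do not carry over. Pictures are saved under pics/ and viewed, at most 10 in all, crops included, and the job is handed in when it is done.

Besides the shell and the picture viewer there is one more tool, called after "Emit:" as name([rows], argument=value, ...), one row to a line, values as JSON. arm_command: Moves the arm, as the interface text tells. Its arguments: {"type":"object","properties":{"increments":{"type":"array"}},"required":["increments"]}

```bash
mkdir -p pics
cat > h.py <<'E'
import numpy as np, cv2
from rig import readout, cams, ticket
from scipy.spatial.transform import Rotation as R
def cap(n,f):
    d=cams.capture(n); cv2.imwrite('pics/'+f+'.png',d['image'][:,:,::-1])
    np.savez('pics/'+f+'.npz',**{k:np.array(v) for k,v in d.items()}); return d
def ray(f,u,v):
    d=np.load('pics/'+f+'.npz'); T=d['world_to_cam']; Rm=T[:3,:3]; o=-Rm.T@T[:3,3]
    r=Rm.T@np.array([(u-d['cx'])/d['fx'],(v-d['cy'])/d['fy'],1]); return o,r/np.linalg.norm(r)
def atz(f,u,v,z):
    o,r=ray(f,u,v); return o+r*(z-o[2])/r[2]
def tri(obs):
    A=0;b=0
    for q in obs:
        o,r=ray(*q); P=np.eye(3)-np.outer(r,r); A=A+P; b=b+P@o
    x=np.linalg.solve(A,b); return x,[np.linalg.norm(np.cross(x-ray(*q)[0],ray(*q)[1])) for q in obs]
def proj(f,p):
    d=np.load('pics/'+f+'.npz'); c=d['world_to_cam']@np.r_[p,1]
    return [float(d['fx']*c[0]/c[2]+d['cx']),float(d['fy']*c[1]/c[2]+d['cy'])]
E
python3 - <<'E'
from h import *
s=readout.state()
for k in s: print(k,np.round(s[k],4))
for n in ['scene','top','wrist']:
    cap(n,n+'0')
E
python3 -c "
import cv2,numpy as np
a=[cv2.imread('pics/%s0.png'%n) for n in('scene','top')]
cv2.imwrite('pics/a.png',cv2.resize(np.hstack(a),None,fx=.714,fy=.714))"
```

```text
t 0.0
joints [ 1.2888  0.69   -0.1945  1.5664  0.1573  0.9025 -0.2151]
qvel [ 0.0002 -0.001  -0.0004 -0.001  -0.0006  0.0006 -0.0001]
effort [ 1.40000e-03 -5.39601e+01 -1.26660e+00 -1.58540e+01  8.90000e-03
  9.50000e-03  0.00000e+00]
ee_pos [ 0.1938 -0.5935  0.2305]
tcp_rot [ 9.876e-01  1.573e-01 -2.000e-04 -9.000e-04]
force [ 0.1585  0.4362 -0.3955]
torque [-0.0267 -0.0186  0.0049]
gripper_force 0.0
finger_gap 0.999
```

View pics/top0.png

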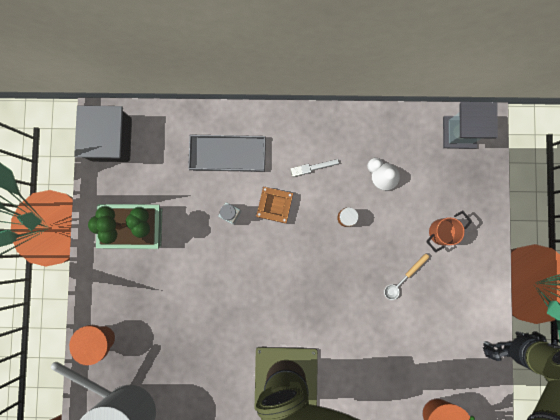

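View pics/scene0.png

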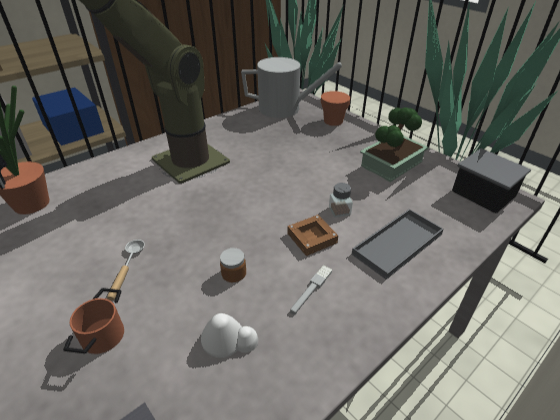

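The top view shows the jar's grey cap at about (229,212), the stand at (275,205) and the round jar at (348,217). The scene view shows the jar at (342,197) and the stand at (313,234). Next I'll enlarge crops of both views.

Run:
```python
from h import *
a=cv2.imread('pics/top0.png')[180:240,205:305]; b=cv2.imread('pics/scene0.png')[170:260,270:370]
a=cv2.resize(a,None,fx=6,fy=6,interpolation=cv2.INTER_CUBIC)[:, :]
b=cv2.resize(b,None,fx=6,fy=6,interpolation=cv2.INTER_CUBIC)
cv2.imwrite('pics/c1.png',a);cv2.imwrite('pics/c2.png',b)
print(atz('top0',229,212,.0915),atz('top0',275,205,.03),atz('scene0',342,188,.0915),atz('scene0',313,232,.03))
```

```text
[0.5478049  0.18994939 0.0915    ] [0.578518   0.04425661 0.03      ] [0.55346685 0.19224797 0.0915    ] [0.58801858 0.04362949 0.03      ]
```

View pics/c1.png

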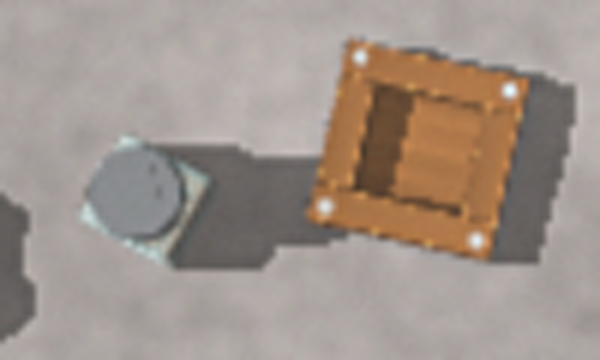

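View pics/c2.png

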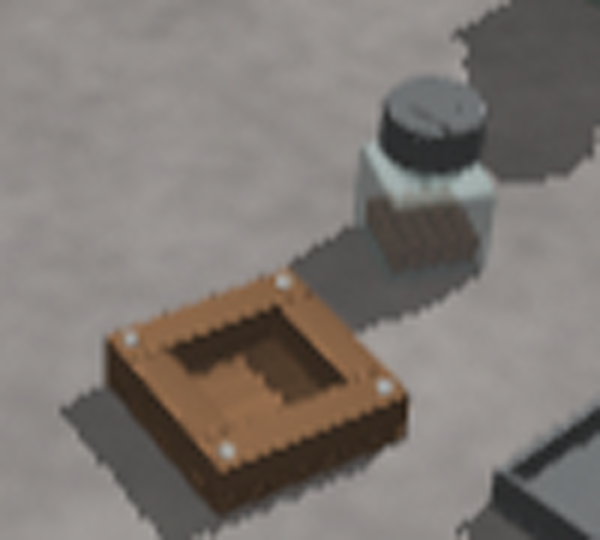

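Run:
```python
from h import *
T=lambda x,y:('top0',205+(x+.5)/6-.5,180+(y+.5)/6-.5)
S=lambda x,y:('scene0',270+(x+.5)/6-.5,170+(y+.5)/6-.5)
st=[(T(360,57),S(384,386)),(T(510,90),S(227,451)),(T(325,206),S(284,281)),(T(476,240),S(131,339))]
P=[]
for o in st:
    x,e=tri(o); P.append(x); print(x.round(4),np.round(e,4))
P=np.array(P);print('stand',P.mean(0)); 
for a,b in((0,1),(2,3),(0,2),(1,3)): print(np.degrees(np.arctan2(*(P[b]-P[a])[[1,0]]))%90)
x,e=tri([T(134,190),S(435,107)]);print('cap',x,e)
c=np.array([atz(*T(*q),.052) for q in[(128,138),(212,180),(165,264),(82,212)]])
print(c.mean(0),[(np.degrees(np.arctan2(*(c[i]-c[i-1])[[1,0]]))%90,np.linalg.norm(c[i]-c[i-1])) for i in range(4)])
```

```text
[0.6317 0.0804 0.0309] [0.0002 0.0002]
[ 0.6146 -0.0038  0.0307] [0.0003 0.0003]
[0.5478 0.0984 0.0305] [0.0003 0.0003]
[0.5303 0.0139 0.0305] [0.0005 0.0005]
stand [0.58110854 0.04721586 0.03067772]
78.49210555548959
78.30828378522475
77.91722930646318
78.15026548333057
cap [0.55011345 0.19684972 0.08956599] [np.float64(0.00019976856088070848), np.float64(0.00019976856088068788)]
[0.54856724 0.19510387 0.052     ] [(np.float64(59.54499943470023), np.float64(0.047970167651597284)), (np.float64(64.44529416639845), np.float64(0.05209122488742052)), (np.float64(62.097449157677744), np.float64(0.05290892208151909)), (np.float64(59.08403861337604), np.float64(0.054258821585035456))]
```

```bash
cat >> h.py <<'E'
def plan(p1,yaw1,n,s=None,p0=None,yaw0=None):
    s=s or readout.state()
    if p0 is None: p0=np.array(s['ee_pos'])
    r=R.from_quat(s['tcp_rot']); x=r.as_matrix()[:,0]
    if yaw0 is None: yaw0=np.degrees(np.arctan2(x[1],x[0]))
    dy=(yaw1-yaw0+180)%360-180
    print('yaw0',yaw0.round(2) if hasattr(yaw0,'round') else yaw0,'dyaw',dy,'tilt z',r.as_matrix()[:,2].round(4))
    for i in range(n):
        a=np.radians(yaw0+dy*i/n); d=(np.array(p1)-p0)/n
        print('[[%.4f,%.4f,%.4f],[0,0,%.2f]]'%(d[0]*np.cos(a)+d[1]*np.sin(a), d[0]*np.sin(a)-d[1]*np.cos(a), -d[2], -dy/n))
E
python3 - <<'E'
from h import *
s=readout.state(); d=np.load('pics/wrist0.npz')
M=np.linalg.inv(d['world_to_cam']); r=R.from_quat(s['tcp_rot']).as_matrix()
print('cam in tool',(r.T@(M[:3,3]-s['ee_pos'])).round(4)); print((r.T@M[:3,:3]).round(3))
plan([.549,.196,.231],62,15)
E
```

```text
cam in tool [ 0.0731 -0.     -0.1431]
[[ 0.    -0.958 -0.287]
 [ 1.     0.    -0.   ]
 [ 0.    -0.287  0.958]]
yaw0 18.1 dyaw 43.90424275702054 tilt z [-6.0e-04  1.3e-03 -1.0e+00]
[[0.0389,-0.0427,-0.0000],[0,0,-2.93]]
[[0.0410,-0.0406,-0.0000],[0,0,-2.93]]
[[0.0430,-0.0385,-0.0000],[0,0,-2.93]]
[[0.0449,-0.0363,-0.0000],[0,0,-2.93]]
[[0.0467,-0.0339,-0.0000],[0,0,-2.93]]
[[0.0484,-0.0315,-0.0000],[0,0,-2.93]]
[[0.0499,-0.0290,-0.0000],[0,0,-2.93]]
[[0.0513,-0.0264,-0.0000],[0,0,-2.93]]
[[0.0526,-0.0237,-0.0000],[0,0,-2.93]]
[[0.0538,-0.0210,-0.0000],[0,0,-2.93]]
[[0.0548,-0.0182,-0.0000],[0,0,-2.93]]
[[0.0556,-0.0154,-0.0000],[0,0,-2.93]]
[[0.0563,-0.0126,-0.0000],[0,0,-2.93]]
[[0.0569,-0.0097,-0.0000],[0,0,-2.93]]
[[0.0573,-0.0067,-0.0000],[0,0,-2.93]]
```

Emit:
arm_command([
  [[0.039, -0.043, 0], [0, 0, -2.9], 0.085],
  [[0.041, -0.041, 0], [0, 0, -2.9], 0.085],
  [[0.043, -0.0385, 0], [0, 0, -2.9], 0.085],
  [[0.045, -0.036, 0], [0, 0, -2.9], 0.085],
  [[0.047, -0.034, 0], [0, 0, -2.9], 0.085],
])

```text
t: 0.78
ee_pos: [0.3137, -0.3286, 0.2313]
tcp_rot: [0.96, 0.281, 0.0, 0.0]
force: [1.8, -0.4, -0.1]
finger_gap: 0.994
gripper_force: 0.0
```

Emit:
arm_command([
  [[0.048, -0.0315, 0], [0, 0, -2.9], 0.085],
  [[0.05, -0.029, 0], [0, 0, -2.9], 0.085],
  [[0.051, -0.0265, 0], [0, 0, -2.9], 0.085],
  [[0.0525, -0.0235, 0], [0, 0, -2.9], 0.085],
  [[0.054, -0.021, 0], [0, 0, -2.9], 0.085],
])

```text
t: 1.4
ee_pos: [0.4326, -0.0662, 0.2313]
tcp_rot: [0.916, 0.4, 0.0, 0.0]
force: [1.6, -1.3, 0.3]
finger_gap: 0.993
gripper_force: 0.0
```

Run:
```python
from h import *
s=readout.state(); print(s['t'],np.round(s['joints'],2),np.round(s['ee_pos'],3))
# stop with camera looking at jar: cam 73mm ahead in tool x (yaw62) 
plan([.515,.132,.235],62,4)
```

```text
1.4 [ 0.25  0.46 -0.29  2.1   0.23  0.61 -0.95] [ 0.433 -0.066  0.231]
yaw0 47.17 dyaw 14.825111025981613 tilt z [ 3.e-04 -3.e-04 -1.e+00]
[[0.0503,-0.0186,-0.0009],[0,0,-3.71]]
[[0.0514,-0.0153,-0.0009],[0,0,-3.71]]
[[0.0523,-0.0119,-0.0009],[0,0,-3.71]]
[[0.0530,-0.0085,-0.0009],[0,0,-3.71]]
```

Emit:
arm_command([
  [[0.0503, -0.0186, 0], [0, 0, -3.7], 0.085],
  [[0.0514, -0.0153, 0], [0, 0, -3.7], 0.085],
  [[0.0523, -0.0119, 0], [0, 0, -3.7], 0.085],
  [[0.053, -0.0085, 0], [0, 0, -3.7], 0.085],
  [[0, 0, 0], [0, 0, 0], 0.085],
])

```text
t: 2.02
ee_pos: [0.5156, 0.136, 0.2313]
tcp_rot: [0.856, 0.517, 0.002, -0.001]
force: [-0.5, -0.1, 1.1]
finger_gap: 0.994
gripper_force: 0.0
```

Run:
```python
from h import *
s=readout.state(); print(s['t'],np.round(s['joints'],2),np.round(s['ee_pos'],4))
cap('wrist','w1'); print(proj('w1',[.549,.196,.0915]),proj('w1',[.549,.196,.052]))
a=cv2.imread('pics/w1.png'); cv2.imwrite('pics/w1b.png',cv2.resize(a,(800,600),interpolation=cv2.INTER_CUBIC))
```

```text
2.025 [-0.13  0.58 -0.35  1.84  0.27  0.76 -1.1 ] [0.5156 0.136  0.2313]
[284.43613433869876, 128.0708412671765] [284.2529319331011, 127.57891536025816]
```

View pics/w1b.png

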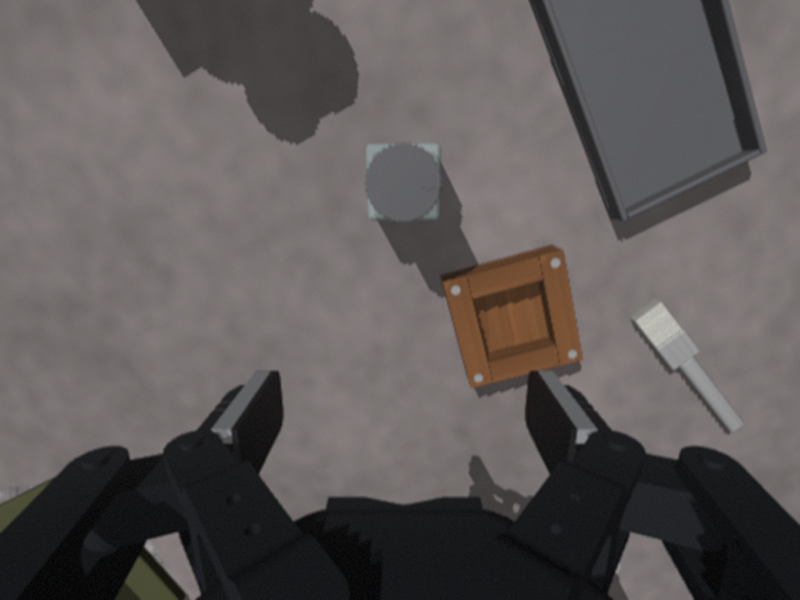

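The wrist view, enlarged 1.43 times, shows the cap centred at (402,182) and the jar's sides square to the image. The stand's screws are at (456,290), (555,264), (572,354) and (478,378). The cap's pointer shows at (430,188), on its right.

Run:
```python
from h import *
T=lambda x,y:('top0',205+(x+.5)/6-.5,180+(y+.5)/6-.5)
S=lambda x,y:('scene0',270+(x+.5)/6-.5,170+(y+.5)/6-.5)
W=lambda x,y:('w1',(x+.5)*.7-.5,(y+.5)*.7-.5)
print(tri([T(134,190),S(435,107),W(402.5,182)]), atz(*W(402.5,182),.0915))
c=np.array([atz(*W(*q),.052) for q in[(365,144),(440,144),(439,218),(368,219)]]);print(c.mean(0),[(np.degrees(np.arctan2(*(c[i]-c[i-1])[[1,0]]))%90,np.linalg.norm(c[i]-c[i-1])) for i in range(4)])
c=np.array([atz(*W(*q),.0305) for q in[(456,290),(555,264),(572,354),(478,378)]]);print(c.mean(0),[(np.degrees(np.arctan2(*(c[i]-c[i-1])[[1,0]]))%90,np.linalg.norm(c[i]-c[i-1])) for i in range(4)])
plan([.5495,.1965,.13],62,2)
```

```text
(array([0.54880515, 0.19758984, 0.08861033]), [np.float64(0.0015913869903786822), np.float64(0.00037612464488933196), np.float64(0.0018571050178472868)]) [0.54699367 0.19788694 0.0915    ]
[0.54693335 0.1973406  0.052     ] [(np.float64(63.2591296987233), np.float64(0.053833201512954114)), (np.float64(62.31612965604337), np.float64(0.05458110346652023)), (np.float64(62.9022005744596), np.float64(0.05306266613080127)), (np.float64(63.12528372508896), np.float64(0.054243302722512855))]
[0.57850483 0.04649161 0.0305    ] [(np.float64(77.79667974184444), np.float64(0.08614480862552905)), (np.float64(77.69419299405122), np.float64(0.08538409145054639)), (np.float64(78.38990304335718), np.float64(0.08522469551636522)), (np.float64(78.30937582186121), np.float64(0.08626978383026288))]
yaw0 62.1 dyaw -0.0990137449531403 tilt z [-2.e-04  1.e-03 -1.e+00]
[[0.0365,0.0004,0.0505],[0,0,0.05]]
[[0.0365,0.0004,0.0505],[0,0,0.05]]
```

Emit:
arm_command([
  [[0.035, 0, 0.02], [0, 0, -0.8], 0.085],
  [[0.034, 0, 0.05], [0, 0, 0], 0.085],
  [[0, 0, 0.03], [0, 0, 0], 0.085],
  [[0, 0, 0], [0, 0, 0], 0.085],
  [[0, 0, 0], [0, 0, 0], 0.085],
])

```text
t: 2.7
ee_pos: [0.5472, 0.19, 0.1323]
tcp_rot: [0.855, 0.519, 0.0, 0.001]
force: [-0.4, 0.1, 0.3]
finger_gap: 0.997
gripper_force: 0.0
```

Run:
```python
from h import *
plan([.548,.197,.062],62.9,2)
cap('wrist','w2')
a=cv2.imread('pics/w2.png'); cv2.imwrite('pics/w2b.png',a)
```

```text
yaw0 62.59 dyaw 0.3121361627450767 tilt z [ 1.2e-03 -5.0e-04 -1.0e+00]
[[0.0033,-0.0013,0.0352],[0,0,-0.16]]
[[0.0033,-0.0013,0.0352],[0,0,-0.16]]
```

View pics/w2b.png

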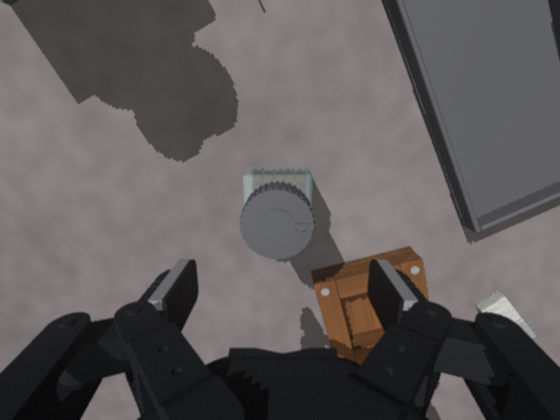

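The cap sits at about (277,222), between the open fingers and about 2 mm to the tool's −y side, which agrees with the plan. I'll descend and grip.

Emit:
arm_command([
  [[0.0065, -0.0026, 0.01], [0, 0, -0.3], 0.085],
  [[0, 0, 0.03], [0, 0, 0], 0.085],
  [[0, 0, 0.03], [0, 0, 0], 0.085],
  [[0, 0, 0], [0, 0, 0], 0.085],
  [[0, 0, 0], [0, 0, 0], 0.085],
])

```text
t: 3.38
ee_pos: [0.548, 0.1988, 0.0623]
tcp_rot: [0.853, 0.522, 0.001, 0.0]
force: [-0.1, 0.3, 0.4]
finger_gap: 0.995
gripper_force: 0.0
```

Emit:
arm_command([
  [[0, 0, 0], [0, 0, 0], 0.03],
  [[0, 0, 0], [0, 0, 0], 0.03],
  [[0, 0, 0], [0, 0, 0], 0.03],
  [[0, 0, 0], [0, 0, 0], 0.03],
  [[0, 0, 0], [0, 0, 0], 0.03],
])

```text
t: 4.0
ee_pos: [0.5478, 0.1985, 0.0623]
tcp_rot: [0.853, 0.522, 0.001, 0.0]
force: [0.3, 0.2, 6.1]
finger_gap: 0.586
gripper_force: 62.6
```

Run:
```python
from h import *
s=readout.state()
for k in ['t','ee_pos','force','torque','finger_gap','gripper_force']: print(k,np.round(s[k],4))
plan([.548,.197,.062],62.9,1)
```

```text
t 4.0
ee_pos [0.5478 0.1985 0.0623]
force [0.2568 0.2236 6.1063]
torque [-0.0225  0.1473  0.0122]
finger_gap 0.5858
gripper_force 62.6223
yaw0 62.99 dyaw -0.09464402046063469 tilt z [ 1.4e-03  5.0e-04 -1.0e+00]
[[-0.0013,0.0008,0.0003],[0,0,0.09]]
```

Emit:
arm_command([
  [[0, 0, -0.01], [0, 0, 0], 0.03],
  [[0, 0, -0.03], [0, 0, 0], 0.03],
  [[0, 0, -0.03], [0, 0, 0], 0.03],
  [[0, 0, 0], [0, 0, 0], 0.03],
  [[0, 0, 0], [0, 0, 0], 0.03],
])

```text
t: 4.62
ee_pos: [0.5466, 0.1976, 0.1304]
tcp_rot: [0.853, 0.522, -0.001, 0.0]
force: [-0.4, 0.2, -4.7]
finger_gap: 0.585
gripper_force: 63.8
```

Run:
```python
from h import *
s=readout.state()
for k in ['t','ee_pos','force','finger_gap','gripper_force']: print(k,np.round(s[k],4))
plan([.58,.0475,.1323],78.1,5)
```

```text
t 4.625
ee_pos [0.5466 0.1976 0.1304]
force [-0.3591  0.1606 -4.7419]
finger_gap 0.5852
gripper_force 63.8483
yaw0 62.99 dyaw 15.109908059874783 tilt z [-0.0017 -0.0011 -1.    ]
[[-0.0237,0.0196,-0.0004],[0,0,-3.02]]
[[-0.0247,0.0183,-0.0004],[0,0,-3.02]]
[[-0.0256,0.0170,-0.0004],[0,0,-3.02]]
[[-0.0265,0.0156,-0.0004],[0,0,-3.02]]
[[-0.0273,0.0142,-0.0004],[0,0,-3.02]]
```

Emit:
arm_command([
  [[-0.0237, 0.0196, 0], [0, 0, -3], 0.03],
  [[-0.0247, 0.0183, 0], [0, 0, -3], 0.03],
  [[-0.0256, 0.017, 0], [0, 0, -3], 0.03],
  [[-0.0265, 0.0156, 0], [0, 0, -3], 0.03],
  [[-0.0273, 0.0142, 0], [0, 0, -3], 0.03],
])

```text
t: 5.25
ee_pos: [0.5796, 0.0469, 0.1295]
tcp_rot: [0.777, 0.63, -0.001, -0.001]
force: [0.6, -0.1, -3.9]
finger_gap: 0.584
gripper_force: 63.6
```

Emit:
arm_command([
  [[0, 0, 0], [0, 0, 0], 0.03],
  [[0, 0, 0], [0, 0, 0], 0.03],
  [[0, 0, 0], [0, 0, 0], 0.03],
  [[0, 0, 0], [0, 0, 0], 0.03],
  [[0, 0, 0], [0, 0, 0], 0.03],
])

```text
t: 5.88
ee_pos: [0.5806, 0.0487, 0.1313]
tcp_rot: [0.777, 0.63, 0.0, 0.0]
force: [-0.1, -0.1, -3.3]
finger_gap: 0.58
gripper_force: 63.7
```

Run:
```python
from h import *
s=readout.state()
for k in ['t','ee_pos','joints','force','finger_gap']: print(k,np.round(s[k],4))
plan([.58,.0475,.1323],78.1,1)
for n in['wrist','top','scene']: cap(n,n[0]+'3')
w=cv2.imread('pics/w3.png'); sc=cv2.imread('pics/s3.png')[140:260,260:360]
sc=cv2.resize(sc,None,fx=4,fy=4,interpolation=cv2.INTER_CUBIC)[:420]
for f in('w3','s3'): print(f,proj(f,[.58,.0475,.07]),proj(f,[.58,.0475,.03]))
cv2.imwrite('pics/c3.png',np.hstack([w[:,120:500],sc]))
```

```text
t 5.875
ee_pos [0.5806 0.0487 0.1313]
joints [ 0.0609  0.7892 -0.3891  1.779   0.4528  0.663  -0.795 ]
force [-0.0526 -0.1409 -3.25  ]
finger_gap 0.5804
yaw0 78.04 dyaw 0.055923512928018226 tilt z [ 0.  0. -1.]
[[-0.0013,-0.0004,-0.0010],[0,0,-0.06]]
w3 [281.8854709997715, 226.57578583629234] [282.02742956605107, 210.9822881838537]
s3 [312.69373605311006, 219.13793778761368] [311.9895930267653, 229.91798946124814]
```

View pics/c3.png

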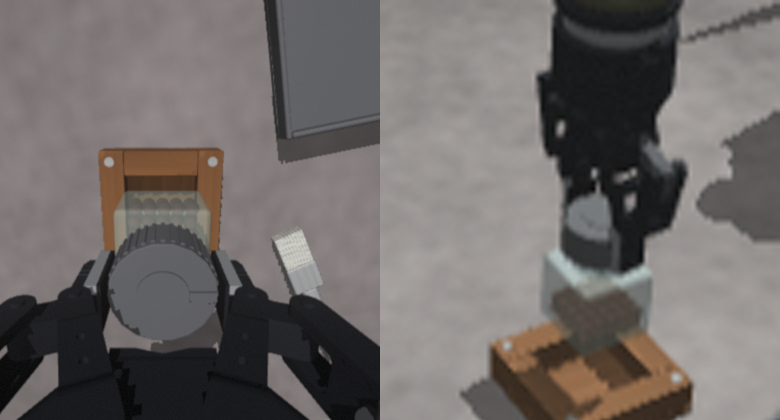

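The wrist half (columns offset by 120, scale 1) shows the far stand screws at (109,161.5) and (212.5,161.5), and the cap's top disc centred at (163,287). The jar hangs level and square to the stand. The scene half shows the jar hanging over the stand, with clearance below it.

Run:
```python
from h import *
a=np.radians(78.04); ex=np.array([np.cos(a),np.sin(a)]); ey=np.array([np.sin(a),-np.cos(a)]); tcp=np.array([.5806,.0487])
def rel(p): d=p[:2]-tcp; return np.round([d@ex*1e3,d@ey*1e3],2)
l,r=atz('w3',229,161.5,.0305),atz('w3',332.5,161.5,.0305)
print(np.linalg.norm(l-r),'stand ctr',rel((l+r)/2-.0427*np.r_[ex,0]),'edge',np.degrees(np.arctan2(*(r-l)[[1,0]])))
print('cap',rel(atz('w3',283,287,.1605)), 'tcp-stand by top', rel(np.array([.5811,.0472])))
print('jar bottom-ish far edge', rel(atz('w3',234,192,.069+.052)),rel(atz('w3',329,192,.069+.052)))
d=np.load('pics/w3.npz');print(d['fx'],d['cx'],d['cy'])
# scene crop cap top centre, jar shoulder
S=lambda x,y:('s3',260+(x-380+.5)/4-.5,140+(y+.5)/4-.5)
print('scr',S(508,345),S(677,378), 'pred',proj('s3',[.5303,.0139,.0305]),proj('s3',[.5478,.0984,.0305]))
print('cap scene',rel(atz(*S(590,222),.1605)),'shoulder R corner', S(651,272))
for sx in(-1,1):
  for sy in(-1,1):
    q=np.r_[tcp+.028*sx*ex+.028*sy*ey,.069+.052]; u=proj('s3',q); print(sx,sy,[(u[0]-260)*4+380,(u[1]-140)*4])
```

```text
0.08612626140584692 stand ctr [-0.82 -1.39] edge -11.950112954742416
cap [3.1  0.44] tcp-stand by top [-1.36  0.8 ]
jar bottom-ish far edge [ 37.01 -26.  ] [37.02 25.26]
291.6411038008876 282.49300454594334 209.74905074791434
scr ('s3', 291.625, 225.875) ('s3', 333.875, 234.125) pred [291.24948516013814, 226.09246577584045] [316.8007038132875, 216.42858494981772]
cap scene [-11.83   5.2 ] shoulder R corner ('s3', 327.375, 207.625)
-1 -1 [538.7873515934236, 247.9741570264663]
-1 1 [583.2299806423498, 295.13026402679975]
1 -1 [609.0064872353532, 223.42956167908062]
1 1 [654.9702673892546, 268.713780425726]
```

Run:
```python
from h import *
w=cv2.imread('pics/w3.png')[145:345,215:345]; cv2.imwrite('pics/c4.png',cv2.resize(w,None,fx=3,fy=3,interpolation=cv2.INTER_CUBIC))
```

```text
(no output)
```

View pics/c4.png

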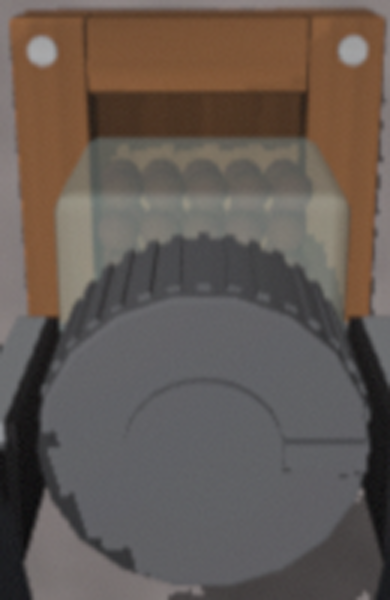

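The enlarged crop shows the jar's far bottom edge at row 138 (columns 92 to 320), its far shoulder edge at row 197 (57 to 349), and the cap's top disc centred at (204,441). The pointer rib lies at row 440, pointing right.

Run:
```python
from h import *
a=np.radians(78.04); ex=np.array([np.cos(a),np.sin(a)]); ey=np.array([np.sin(a),-np.cos(a)]); tcp=np.array([.5806,.0487])
def rel(p): d=p[:2]-tcp; return np.round([d@ex*1e3,d@ey*1e3],2)
C=lambda x,y,z:atz('w3',215+(x+.5)/3-.5,145+(y+.5)/3-.5,z)
print('bottom',rel(C(92,138,.069)),rel(C(320,138,.069)))
print('shoulder',rel(C(57,197,.121)),rel(C(349,197,.121)))
print('cap',rel(C(204,441,.1605)))
print('screws',rel(C(42,51,.0305)),rel(C(353,51,.0305)),'far top edge z.03',rel(C(200,13,.03)),'well inner edge',rel(C(200,92,.03)))
```

```text
bottom [ 25.84 -26.7 ] [25.86 28.13]
shoulder [ 26.67 -26.68] [26.69 26.83]
cap [0.74 0.29]
screws [ 41.74 -44.74] [41.75 41.54] far top edge z.03 [52.06 -0.89] well inner edge [30.19 -0.91]
```

Emit:
arm_command([
  [[0.001, -0.001, 0.01], [0, 0, 0], 0.03],
  [[0, 0, 0.02], [0, 0, 0], 0.03],
  [[0, 0, 0.004], [0, 0, 0], 0.03],
  [[0, 0, 0], [0, 0, 0], 0.03],
  [[0, 0, 0], [0, 0, 0], 0.03],
])

```text
t: 6.65
ee_pos: [0.5804, 0.0495, 0.0978]
tcp_rot: [0.777, 0.629, 0.001, 0.0]
force: [0.1, 0.6, -3.1]
finger_gap: 0.583
gripper_force: 63.6
```

Emit:
arm_command([
  [[0, 0, 0.003], [0, 0, 0], 0.03],
  [[0, 0, 0.003], [0, 0, 0], 0.03],
  [[0, 0, 0.003], [0, 0, 0], 0.03],
  [[0, 0, 0.002], [0, 0, 0], 0.03],
  [[0, 0, 0], [0, 0, 0], 0.03],
])

```text
t: 7.28
ee_pos: [0.5798, 0.0493, 0.0861]
tcp_rot: [0.777, 0.629, -0.0, -0.0]
force: [0.0, 0.3, -3.0]
finger_gap: 0.583
gripper_force: 63.6
```

Emit:
arm_command([
  [[0, 0, 0.004], [0, 0, 0], 0.03],
  [[0, 0, 0.004], [0, 0, 0], 0.03],
  [[0, 0, 0.004], [0, 0, 0], 0.03],
  [[0, 0, 0.002], [0, 0, 0], 0.03],
  [[0, 0, 0], [0, 0, 0], 0.03],
])

```text
t: 7.9
ee_pos: [0.5799, 0.0494, 0.0721]
tcp_rot: [0.777, 0.629, -0.0, -0.0]
force: [0.2, 0.1, -2.8]
finger_gap: 0.591
gripper_force: 63.6
```

Emit:
arm_command([
  [[0, 0, 0.001], [0, 0, 0], 0.03],
  [[0, 0, 0.001], [0, 0, 0], 0.03],
  [[0, 0, 0], [0, 0, 0], 0.03],
  [[0, 0, 0], [0, 0, 0], 0.03],
  [[0, 0, 0], [0, 0, 0], 0.03],
])

```text
t: 8.52
ee_pos: [0.58, 0.0493, 0.0706]
tcp_rot: [0.777, 0.629, 0.0, 0.0]
force: [-1.9, -0.5, 2.2]
finger_gap: 0.584
gripper_force: 64.2
```

Emit:
arm_command([
  [[0, 0, 0.0015], [0, 0, 0], 0.03],
  [[0, 0, 0.0015], [0, 0, 0], 0.03],
  [[0, 0, 0.001], [0, 0, 0], 0.03],
  [[0, 0, 0], [0, 0, 0], 0.03],
  [[0, 0, 0], [0, 0, 0], 0.03],
])

```text
t: 9.15
ee_pos: [0.58, 0.0493, 0.0672]
tcp_rot: [0.777, 0.629, 0.0, 0.0]
force: [-2.6, -1.0, 8.0]
finger_gap: 0.583
gripper_force: 65.0
```

Emit:
arm_command([
  [[0, 0, 0.001], [0, 0, 0], 0.03],
  [[0, 0, 0.0005], [0, 0, 0], 0.03],
  [[0, 0, 0], [0, 0, 0], 0.03],
  [[0, 0, 0], [0, 0, 0], 0.03],
  [[0, 0, 0], [0, 0, 0], 0.03],
])

```text
t: 9.78
ee_pos: [0.58, 0.0493, 0.0659]
tcp_rot: [0.777, 0.629, 0.0, 0.0]
force: [-3.3, -0.9, 9.5]
finger_gap: 0.587
gripper_force: 65.1
```

Emit:
arm_command([
  [[0, 0, 0.001], [0, 0, 0], 0.03],
  [[0, 0, 0.0005], [0, 0, 0], 0.03],
  [[0, 0, 0], [0, 0, 0], 0.03],
  [[0, 0, 0], [0, 0, 0], 0.03],
  [[0, 0, 0], [0, 0, 0], 0.03],
])

```text
t: 10.4
ee_pos: [0.58, 0.0493, 0.0646]
tcp_rot: [0.777, 0.629, 0.0, 0.0]
force: [-4.2, -1.0, 10.8]
finger_gap: 0.581
gripper_force: 65.2
```

Emit:
arm_command([
  [[0, 0, 0.0005], [0, 0, 0], 0.03],
  [[0, 0, 0.0003], [0, 0, 0], 0.03],
  [[0, 0, 0], [0, 0, 0], 0.03],
  [[0, 0, 0], [0, 0, 0], 0.03],
  [[0, 0, 0], [0, 0, -4], 0.03],
])

```text
t: 11.02
ee_pos: [0.5805, 0.0495, 0.064]
tcp_rot: [0.754, 0.657, 0.001, 0.001]
force: [-3.2, -1.1, 12.1]
finger_gap: 0.58
gripper_force: 65.5
```

Emit:
arm_command([
  [[0, 0, 0], [0, 0, -4], 0.03],
  [[0, 0, 0], [0, 0, -4], 0.03],
  [[0, 0, 0], [0, 0, -4], 0.03],
  [[0, 0, 0], [0, 0, -4], 0.03],
  [[0, 0, 0], [0, 0, 0], 0.03],
])

```text
t: 11.65
ee_pos: [0.5806, 0.05, 0.064]
tcp_rot: [0.656, 0.755, 0.001, 0.001]
force: [-2.9, 0.0, 11.7]
finger_gap: 0.582
gripper_force: 65.5
```

Run:
```python
from h import *
s=readout.state()
for k in ['t','ee_pos','joints','force','torque','finger_gap']: print(k,np.round(s[k],4))
plan([.58,.0493,.064],78.1,1)
```

```text
t 11.65
ee_pos [0.5806 0.05   0.064 ]
joints [ 0.071   0.9    -0.4131  1.8103  0.6289  0.5635 -0.6053]
force [-2.8968  0.0325 11.7086]
torque [-0.0505  0.692   0.1266]
finger_gap 0.5824
yaw0 98.04 dyaw -19.942075486142528 tilt z [ 1.9e-03  6.0e-04 -1.0e+00]
[[-0.0006,-0.0006,0.0000],[0,0,19.94]]
```

Emit:
arm_command([
  [[0, 0, 0], [0, 0, -5], 0.03],
  [[0, 0, 0], [0, 0, -5], 0.03],
  [[0, 0, 0], [0, 0, -5], 0.03],
  [[0, 0, 0], [0, 0, -5], 0.03],
  [[0, 0, 0], [0, 0, -5], 0.03],
])

```text
t: 12.28
ee_pos: [0.5799, 0.0501, 0.064]
tcp_rot: [0.476, 0.879, 0.0, 0.0]
force: [-4.4, -0.3, 13.2]
finger_gap: 0.585
gripper_force: 65.5
```

Emit:
arm_command([
  [[0, 0, 0], [0, 0, -5], 0.03],
  [[0, 0, 0], [0, 0, -5], 0.03],
  [[0, 0, 0], [0, 0, -5], 0.03],
  [[0, 0, 0], [0, 0, -3], 0.03],
  [[0, 0, 0], [0, 0, 0], 0.03],
])

```text
t: 12.9
ee_pos: [0.5798, 0.0499, 0.064]
tcp_rot: [0.334, 0.943, 0.0, 0.0]
force: [-3.5, -0.5, 13.0]
finger_gap: 0.583
gripper_force: 65.6
```

Run:
```python
from h import *
s=readout.state()
for k in ['t','ee_pos','joints','force','torque','finger_gap']: print(k,np.round(s[k],4))
plan([.58,.0493,.064],78.1,1)
cap('wrist','w5'); w=cv2.imread('pics/w5.png')[145:345,180:380]; cv2.imwrite('pics/c5.png',cv2.resize(w,None,fx=3,fy=3,interpolation=cv2.INTER_CUBIC))
```

```text
t 12.9
ee_pos [0.5798 0.0499 0.064 ]
joints [ 0.1747  0.9389 -0.6055  1.8055  0.8305  0.6714 -0.0311]
force [-3.4984 -0.4925 13.0109]
torque [-0.1224  0.9245  0.0916]
finger_gap 0.5826
yaw0 141.02 dyaw -62.92121375780363 tilt z [ 6.e-04  2.e-04 -1.e+00]
[[-0.0005,-0.0004,-0.0000],[0,0,62.92]]
```

View pics/c5.png

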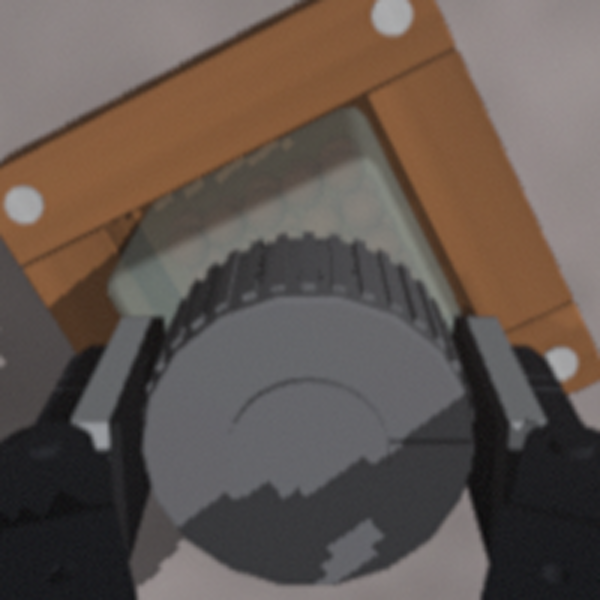

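The crop shows the pointer still on the right at (430,440), so the grip has not slipped. The jar's shoulder edge slopes about 24° against about 27° for the stand's side, so the cap has turned about 60° relative to the jar. I'll now lift straight up, gently at first.

Emit:
arm_command([
  [[0, 0, -0.002], [0, 0, 0], 0.03],
  [[0, 0, -0.002], [0, 0, 0], 0.03],
  [[0, 0, -0.003], [0, 0, 0], 0.03],
  [[0, 0, -0.003], [0, 0, 0], 0.03],
  [[0, 0, -0.003], [0, 0, 0], 0.03],
])

```text
t: 13.58
ee_pos: [0.58, 0.0494, 0.0755]
tcp_rot: [0.334, 0.943, 0.0, -0.0]
force: [0.0, 0.0, -1.5]
finger_gap: 0.58
gripper_force: 64.2
```

Emit:
arm_command([
  [[0, 0, -0.002], [0, 0, 0], 0.03],
  [[0, 0, 0], [0, 0, 0], 0.03],
  [[0, 0, 0], [0, 0, 0], 0.03],
  [[0, 0, 0], [0, 0, 0], 0.03],
  [[0, 0, 0], [0, 0, 0], 0.03],
])

```text
t: 14.2
ee_pos: [0.58, 0.0493, 0.0774]
tcp_rot: [0.334, 0.943, -0.0, 0.0]
force: [-0.5, -0.5, -0.1]
finger_gap: 0.587
gripper_force: 64.2
```

Only the cap's weight shows on the tool (−0.1 N), so the cap is free. I'll continue up another 38 mm.

Emit:
arm_command([
  [[0, 0, -0.008], [0, 0, 0], 0.03],
  [[0, 0, -0.01], [0, 0, 0], 0.03],
  [[0, 0, -0.01], [0, 0, 0], 0.03],
  [[0, 0, -0.01], [0, 0, 0], 0.03],
  [[0, 0, 0], [0, 0, 0], 0.03],
])

```text
t: 14.82
ee_pos: [0.5806, 0.0496, 0.1166]
tcp_rot: [0.334, 0.943, 0.001, 0.001]
force: [-0.7, -0.0, -0.1]
finger_gap: 0.58
gripper_force: 64.1
```

Emit:
arm_command([
  [[0, 0, 0], [0, 0, 0], 0.03],
  [[0, 0, 0], [0, 0, 0], 0.03],
  [[0, 0, 0], [0, 0, 0], 0.03],
  [[0, 0, 0], [0, 0, 0], 0.03],
  [[0, 0, 0], [0, 0, 0], 0.03],
])

```text
t: 15.45
ee_pos: [0.5799, 0.0494, 0.1154]
tcp_rot: [0.334, 0.943, -0.0, -0.0]
force: [-0.1, -0.8, -0.1]
finger_gap: 0.585
gripper_force: 64.1
```

Run:
```python
from h import *
s=readout.state()
for k in ['t','ee_pos','force','finger_gap','gripper_force']: print(k,np.round(s[k],4))
cap('wrist','w6'); cap('scene','s6')
w=cv2.imread('pics/w6.png')[:,150:500]; sc=cv2.resize(cv2.imread('pics/s6.png')[140:245,260:360],None,fx=4,fy=4,interpolation=cv2.INTER_CUBIC)
cv2.imwrite('pics/c6.png',np.hstack([w,sc]))
```

```text
t 15.45
ee_pos [0.5799 0.0494 0.1154]
force [-0.1309 -0.7964 -0.1396]
finger_gap 0.5845
gripper_force 64.1437
```

View pics/c6.png

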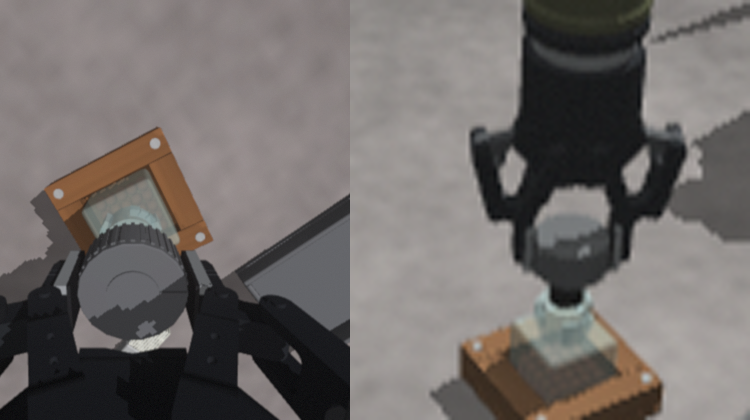

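The jar sits home in the well at about (130,205) in the wrist half. The cap is level in the gripper, clear above the neck, with its lower edge about 28 mm above the rim.

```bash
python3 -c "
from rig import ticket
print(ticket.close_job())"
```

```text
the job is handed in; nothing more can be done
None
```

I handed the job in at about 15.5 s: the jar is home in the stand, and the cap is off and held level about 28 mm above the rim; the hand-in returned no verdict, so I don't know how it was judged.

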